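Open the fume filter box for a filter change

ROBOT

A 7-joint arm with a two-finger parallel gripper is mounted at the origin on a cart in front of the work surface, level with it; the furniture and walls round the work are solid. World frame = base frame: x ahead of the robot, y to its left, z up, the work surface at z = 0. Lengths are in mm, angles in rad, forces in N, time in s.
With the tool pointing down it reaches from about 425 to 925 mm from the base axis. Payload 6.8 kg.
Tool frame: the origin (TCP) lies midway between the tips of the shut fingers; the grasp point (between the pads) lies 19 mm behind it (r.grasp_offset is the distance from the TCP to the grasp point, in mm); z points along the fingers, y is the line along which they close (so a half turn about z gives the same grasp; the last joint's range is limited). The gripper opens to 88 mm and grips with 3 to 60 N. Pads are 20 mm wide; open, the fingers measure 115 mm over their backs; the gripper's body (75 mm by 178 mm) begins 61 mm behind the grasp point.
Start: joints at [-1.257, 0.477, 0.022, 1.555, -0.011, 1.109, -0.083], TCP at [276.346, 615.858, 222.664] pointing down, gripper open.
Joint ranges: [-2.96, 2.96], [-0.34, 2.1], [-1.41, 1.46], [0.24, 2.44], [-1.37, 4.51], [0.17, 1.92], [-2.96, 2.96]. Speed limits (rad/s): [2.39, 2.39, 3.14, 3.14, 3.14, 3.14, 3.14].

INTERFACE

Orientations are given as a unit quaternion [w, x, y, z].
In Python, from station import r, eyes gives the robot as it stands.
- The arm moves only by the shell command python3 -m handwheel 'ROWS' [OPENING]. ROWS is JSON, a list of rows, each an object of numbers: "dx", "dy", "dz": the shift along the tool's x, y, z in units of 0.15 m (1.0 is 0.15 m); "wx", "wy", "wz": the turn, a rotation vector about the tool's x, y, z in units of pi rad (1.0 is pi rad). In form: [{"dx": .., "dy": .., "dz": .., "wx": .., "wy": .., "wz": ..}, ...]. A call has 1 to 20 rows; each row is the pose to reach, as a shift and turn from the pose commanded when the call began, along the tool's axes at that moment, turning the shorter way round; what a row does not reach only later rows make up. A row lasts 1/8 s, in which the tool goes at most 62.5 mm and 10.7 degrees, less where a joint would pass 70% of its speed; a pose out of reach is approached as far as the arm can. A call with a number of a shift or a turn outside -1 to 1 is refused whole. A call with a gripper value outside its range is refused whole. OPENING is the opening, from 0 (shut) to 1 (fully open), set as the call begins (- or left out, the last holds). The fingers move at their own pace and stop on an object; the grip force is fixed at half the most. Time passes only in rows, so rows that repeat a pose let the fingers close. It gives the time, the measured TCP pose, the force, the opening and the grip force at its end, in the units of the state.
- r.sense(): the state, without advancing time (a new reading comes with each control period).
- eyes.read_camera(name): name is "scene" or "side" or "wrist"; returns the picture (480x640x3 uint8, red, green, blue); there is no depth.
- eyes.camera_params(name): a dict with "fx", "fy", "cx", "cy" (pixels), "camera_from_world" (4x4, takes a point from world to camera coordinates). Camera axes: x right, y down, z forward; pixel columns grow to the right and rows downward; lengths in mm; the calibration is good to about 2 mm. A picture is of the moment at which its call begins: read the wrist's pose just before it. camera_params takes no time and is no camera call; for the wrist camera it gives the pose at the moment of the call.
- r.job_done(): hands the job in; it is judged then, once.
Trained networks look in the newest picture that a camera, given by its name, has taken for a name from the list of things; names that differ only in an ending like _2 or _b are one class to them, and where a whole thing is asked for, a point or a joint stands for the part that bears it (a point fixed in the world has none). Each returns a list of dicts, best first, with "confidence" (0 to 1); they miss things now and then, are a little off and sometimes report something else, mostly with a low value. They report only what shows in the picture. A call takes as long as a camera call.
- eyes.find_in(camera, thing): "extent" ([left, top, width, height] in pixels, round what is visible of it).
- eyes.cut_out(camera, thing): "pixels" (480x640 bool, what is visible of it) and "extent" ([left, top, width, height] in pixels, round what is visible of it).
The state is a dict: "time_s": time; "joint_pos": joint angles; "dq": joint speeds; "tau": joint torques, N m; "ee_pos": TCP position; "tcp_rot": TCP orientation; "contact_force": force on the tool from outside, world axes, zero at the start; "moment": the same for the moment, N m; "finger_gap": finger opening in mm; "grasp_force": force on a finger pad.
Only numpy, scipy, OpenCV 4.12 (cv2) and the standard library are available. Lean on these libraries where they do the work, as an engineer would, in place of code of your own. Each camera call takes 0.05 s, during which the arm holds its last target. There are 200 camera calls.

TASK

Open the laser's fume filter box for a filter change: throw its clamp lever over from the red notch until it snaps home in the green one. Then take the lid off by its knob: raise it until its pins meet the roofs of their J-slots, ease off a little, draw it towards the box's front to the slots' open mouths and lift it out, without wrenching it, and lay it gently, flat and knob up, in the middle of the black rubber mat. Leave the lever in the green notch and do not disturb the things lying around.

Things in the scene. Friction and masses are not known exactly. Their poses are not given: they have to be found in the camera images.
- filter_box: Grey sheet-metal box, fixed, 160 (x) x 140 (y) mm, lid seat at z = 112 mm. Origin: centre of its underside, on the cart top; z up, -x is its front with the lever. A steel side plate (outer faces y = +-73.5) holds the lid's pins and reaches up to z = 142 mm. A spigot at the rear reaches x = 106 mm.
- clamp_lever (a joint): Lever angle (rad). 0 = red notch: handle leans 0.56 rad from upright to the box's -y side, hook 2.5 mm above the lid's front keeper. 1.12 = green notch: handle leans 0.56 rad to +y, keeper free. A sprung pin holds it in either notch (about 5 N at the ball to leave it) and snaps it home over the last 0.15 rad; in between it stays where it is left. Stops at -0.02 and 1.14.
- lever_pivot (a point): Point on the lever's turning axis, which runs along the box's x (box x -120, z 60 mm). Axes as the box.
- lever_ball (a point): Centre of the red ball, 24 mm across, at the end of the lever's handle: 85 mm from the turning axis, at box x = -126 mm; z = 132 mm in either notch, 145 mm midway.
- lid: Loose blue lid, about 0.35 kg, 152 x 132 x 8 mm. Origin: centre of its flat underside; z up, -x to its keeper, 22 mm wide, which reaches x = -95 mm. Four 6 mm square pins stick out sideways to y = +-79 at x = +-50, z = 5.5 mm. Seated, the origin is at box z = 112 mm. It must rise 3 mm to pass the sills with the plates set lowest, 12 mm set highest; the roofs stop it 3.5 mm above that.
- lid_knob (a point): Grasp point on the axis of the lid's black mushroom knob: head 30 mm across, 24 to 46 mm above the lid's origin; this point is 35 mm above it. Stem below the head 16 mm across. Axes as the lid.
- slot_mouth (a point): Mouth of the front left J-slot at its sill (box x -68, y 72, z 117.5 mm with the plates set lowest); the rear ones are 100 mm further back. From its pocket a pin rises, passes front over a sill under a roof, 18 mm to the middle of the 12 mm wide mouth, and out upward. The plates' height is set by screws: where the slots lie must be felt.
- mat: Ribbed black rubber mat on a low dark riser, fixed, 185 (x) x 165 (y) mm, its top 25 mm above the cart top. Origin: centre of its underside, on the cart top; z up.
- tape_measure: Yellow tape measure, 62x68x35 mm; a bystander. Origin: centre of its underside.
- ring_gauge: Grey steel ring, 64 mm across, 18 mm high; a bystander. Origin: centre of its underside.
- oil_bottle: Small brown oil bottle with white nozzle, 34 mm across, 104 mm high; a bystander. Origin: centre of its underside.
- tape_1: Tan roll of masking tape, 96 mm across, 25 mm high; a bystander. Origin: centre of its underside.
- bolt_standing: Bolt standing on its head, 24 mm across, 60 mm high; a bystander. Origin: centre of its underside.

How it is judged:
By the outcome, as a careful person would: the job done as asked, in the order asked, and still so for the second after the job is handed in, with the robot touching nothing.
It also fails if it takes over 58 s, if anything falls off the work surface, if the arm or the gripper's body presses on something with over 40 N, if the wrist force passes 120 N, or if a joint passes its speed limit or range.

## Working session

There is one attempt and no reset: what is moved stays moved. The work goes in short steps, Python scripts to look and compute and a shell command to move; the robot and the scene stay as the last step left them, time stands still between calls to the robot, and variables do not carry over. Pictures are saved under pics/ and viewed, at most 10 in all, crops included, and the job is handed in when it is done.

```bash
ls; mkdir -p pics
cat > h.py <<'E'
import numpy as np, cv2
from station import r, eyes
E
python3 - <<'E'
from h import *
s=r.sense(); print({k:np.round(v,3) for k,v in s.items()})
for c in ("scene","side"):
    im=eyes.read_camera(c); cv2.imwrite(f"pics/{c}0.png",im[:,:,::-1])
    p=eyes.camera_params(c); print(c,p['fx'],p['cx'],p['cy'],np.round(p['camera_from_world'],3).tolist())
    for t in ["filter_box","lever_ball","lid","lid_knob","mat","clamp_lever"]:
        print(t,[(np.round(d['extent']).tolist(),round(d['confidence'],2)) for d in eyes.find_in(c,t)[:2]])
E
```

```text
pics
{'time_s': np.float64(0.0), 'joint_pos': array([-1.257,  0.478,  0.022,  1.556, -0.011,  1.109, -0.083]), 'dq': array([-0.001, -0.001, -0.001, -0.001, -0.   ,  0.   ,  0.   ]), 'tau': array([-1.0000e-03, -5.8286e+01,  1.5340e+00, -2.7259e+01, -5.4000e-02,
        1.7000e-02,  0.0000e+00]), 'ee_pos': array([276.134, 615.292, 221.715]), 'tcp_rot': array([-0.   ,  0.209,  0.978, -0.001]), 'contact_force': array([ 0.316, -0.754, -0.14 ]), 'moment': array([0.019, 0.061, 0.019]), 'grasp_force': np.float64(0.0), 'finger_gap': np.float64(87.79)}
scene 456.6859171992097 321.5133958654289 244.17334652994472 [[0.668, -0.744, -0.005, -549.665], [-0.347, -0.306, -0.886, 233.455], [0.658, 0.594, -0.463, 692.599], [0.0, 0.0, 0.0, 1.0]]
filter_box [([230.0, 210.0, 107.0, 100.0], 0.65)]
lever_ball [([228.0, 246.0, 16.0, 41.0], 0.71), ([397.0, 238.0, 16.0, 51.0], 0.52)]
lid [([238.0, 218.0, 89.0, 41.0], 0.91)]
lid_knob [([236.0, 217.0, 99.0, 47.0], 0.8), ([195.0, 286.0, 14.0, 29.0], 0.33)]
mat [([302.0, 282.0, 134.0, 94.0], 0.58)]
clamp_lever [([228.0, 239.0, 23.0, 48.0], 0.89)]
side 620.5007764939551 326.3709581086259 240.67115565781884 [[0.619, -0.785, -0.013, -542.689], [-0.448, -0.34, -0.827, 257.672], [0.645, 0.517, -0.562, 841.226], [0.0, 0.0, 0.0, 1.0]]
filter_box [([209.0, 185.0, 127.0, 122.0], 0.75), ([300.0, 268.0, 149.0, 107.0], 0.72)]
lever_ball [([210.0, 231.0, 29.0, 47.0], 0.72)]
lid [([214.0, 188.0, 116.0, 66.0], 0.91)]
lid_knob [([219.0, 190.0, 114.0, 64.0], 0.93), ([180.0, 322.0, 61.0, 55.0], 0.33)]
mat [([303.0, 269.0, 147.0, 106.0], 0.74)]
clamp_lever [([211.0, 230.0, 30.0, 49.0], 0.92), ([207.0, 183.0, 130.0, 126.0], 0.42)]
```

Run:
```python
import cv2
a=cv2.imread("pics/scene0.png")[170:390,150:470];b=cv2.imread("pics/side0.png")[150:410,130:470]
cv2.imwrite("pics/sc1.png",cv2.resize(a,None,fx=2.5,fy=2.5,interpolation=2)[:600])
cv2.imwrite("pics/sd1.png",cv2.resize(b,None,fx=2.3,fy=2.3,interpolation=2)[:600])
```

```text
(no output)
```

View pics/sc1.png

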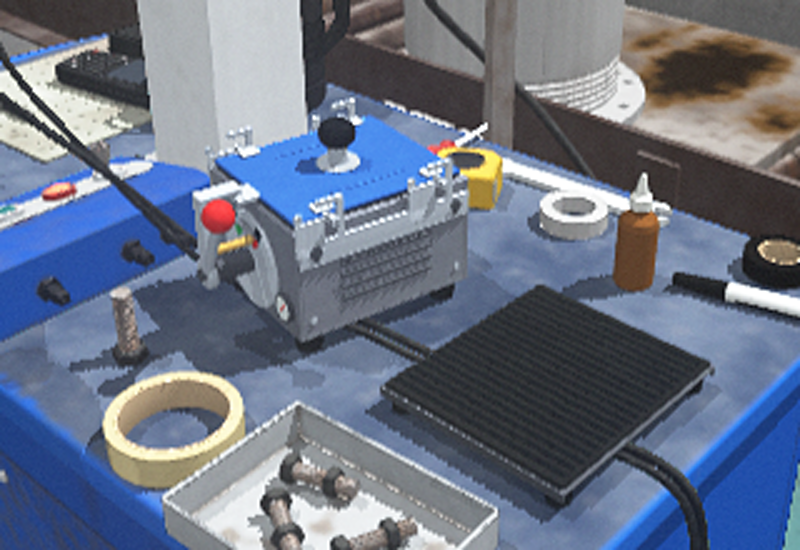

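View pics/sd1.png

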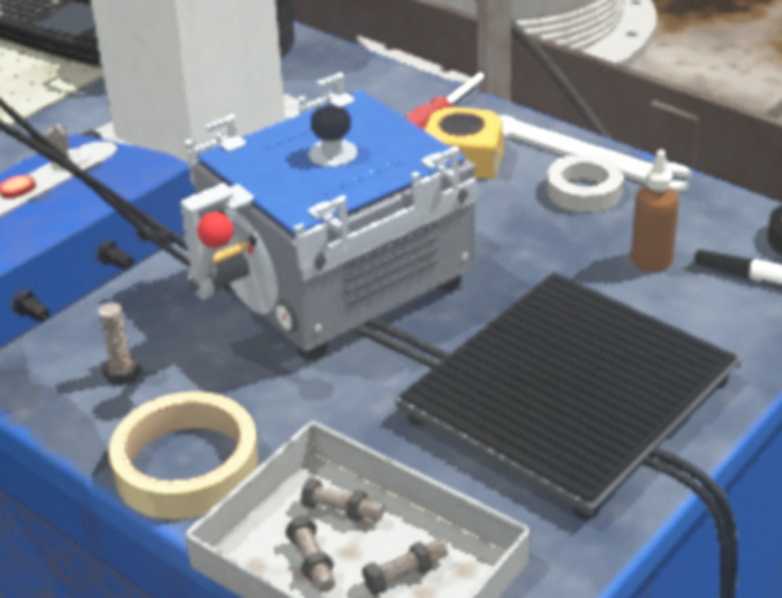

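The box's lever front faces left in both views: ball at about (237,257) in scene and (223,250) in side; knob at about (285,224) and (274,204). The mat lies to the right, and the bolt, tape and ring are all clear of the lid's path. Next I fit the poses.

```bash
cat >> h.py <<'E'
from scipy.optimize import least_squares
def proj(p,X):
    X=np.atleast_2d(X); c=X@p['camera_from_world'][:3,:3].T+p['camera_from_world'][:3,3]
    return np.c_[p['fx']*c[:,0]/c[:,2]+p['cx'],p['fy']*c[:,1]/c[:,2]+p['cy']]
def T(v,P):
    P=np.atleast_2d(P).astype(float); c,s=np.cos(v[2]),np.sin(v[2])
    return P@np.array([[c,s,0],[-s,c,0],[0,0,1]])+[v[0],v[1],0]
def blob(im,seed,lo,hi,rad=14):
    hsv=cv2.cvtColor(im,cv2.COLOR_RGB2HSV); m=cv2.inRange(hsv,lo,hi)
    w=np.zeros_like(m); cv2.circle(w,tuple(int(round(a)) for a in seed),rad,255,-1)
    y,x=np.nonzero(m&w); return np.array([(x.min()+x.max())/2,(y.min()+y.max())/2]),(x.min(),x.max(),y.min(),y.max()),len(x)
def tri(obs):
    f=lambda X:np.concatenate([proj(p,X)[0]-u for p,u in obs]); return least_squares(f,[600,0,100])
E
python3 - <<'E'
from h import *
P={c:eyes.camera_params(c) for c in("scene","side")}
I={c:cv2.imread(f"pics/{c}0.png")[:,:,::-1].copy() for c in P}
seed={'scene':((237,257),(285,223)),'side':((223.5,249.6),(274,203.5))}
B={};K={}
for c in P:
    b=blob(I[c],seed[c][0],(0,150,60),(8,255,255)); k=blob(I[c],seed[c][1],(0,0,0),(180,255,60)); print(c,b,k); B[c]=b[0];K[c]=k[0]
    print("cam", -P[c]['camera_from_world'][:3,:3].T@P[c]['camera_from_world'][:3,3])
print("ball",tri([(P[c],B[c]) for c in P]).x,"knob",tri([(P[c],K[c]) for c in P]).x)
M={'scene':[(366.4,284.8),(303.2,326),(374,368),(435.6,317.2)],'side':[(371.7,269.6),(303.9,324.8),(386.5,368.3),(450.4,305.7)]}
for i in range(4): print("matc",tri([(P[c],np.array(M[c][i])) for c in P]).x)
for yaw in (0,.5,1,-.5,1.5,-1,2,3):
    f=lambda v:np.concatenate([np.r_[proj(P[c],T(v,[-126,-45.2,132]))[0]-B[c],proj(P[c],T(v,[0,0,147]))[0]-K[c]] for c in P])
    s=least_squares(f,[600,0,yaw]); print("box",s.x,s.cost)
E
```

```text
scene (array([238. , 252.5]), (np.int64(233), np.int64(243), np.int64(250), np.int64(255)), 26) (array([284. , 222.5]), (np.int64(277), np.int64(291), np.int64(217), np.int64(228)), 99)
cam [  -7.82000823 -748.79054319  524.95498318]Traceback (most recent call last):
  File "<stdin>", line 7, in <module>
  File "h.py", line 13, in blob
    y,x=np.nonzero(m&w); return np.array([(x.min()+x.max())/2,(y.min()+y.max())/2]),(x.min(),x.max(),y.min(),y.max()),len(x)
                                           ~~~~~^^
    return umr_minimum(a, axis, None, out, keepdims, initial, where)
ValueError: zero-size array to reduction operation minimum which has no identity
```

```bash
cat > fit.py <<'E'
from h import *
P={c:eyes.camera_params(c) for c in("scene","side")}
I={c:cv2.imread(f"pics/{c}0.png")[:,:,::-1].astype(int) for c in P}
seed={'scene':((237,257),(285,223)),'side':((223.5,249.6),(274,203.5))}
def cen(m,s,rad=14):
    yy,xx=np.mgrid[:480,:640]; m=m&((xx-s[0])**2+(yy-s[1])**2<rad**2); y,x=np.nonzero(m)
    return np.array([x.mean(),y.mean()]),len(x),(x.min(),x.max(),y.min(),y.max())
B={};K={}
for c in P:
    i=I[c]; b=cen((i[:,:,0]>1.8*i[:,:,1])&(i[:,:,0]>1.8*i[:,:,2])&(i[:,:,0]>70),seed[c][0],10); k=cen(i.max(2)<70,seed[c][1],12); print(c,b,k); B[c]=b[0];K[c]=k[0]
print("ball",tri([(P[c],B[c]) for c in P]).x,"knob",tri([(P[c],K[c]) for c in P]).x)
M={'scene':[(366.4,284.8),(303.2,326),(374,368),(435.6,317.2)],'side':[(371.7,269.6),(303.9,324.8),(386.5,368.3),(450.4,305.7)]}
for i in range(4): print("matc",tri([(P[c],np.array(M[c][i])) for c in P]).x)
f=lambda v:np.concatenate([np.r_[proj(P[c],T(v,[-126,-45.2,132]))[0]-B[c],proj(P[c],T(v,[0,0,147]))[0]-K[c]] for c in P])
for yaw in (0,1,2,3,-1,-2):
    s=least_squares(f,[600,0,yaw]); print("box",s.x,s.cost)
# mat: corner list order top,left,bottom,right
for yaw in (0,.8,-.8,1.57):
  for q in ([(1,1),(-1,1),(-1,-1),(1,-1)],[(1,-1),(1,1),(-1,1),(-1,-1)]):
    C=[(92.5*a,82.5*b,25) for a,b in q]
    s=least_squares(lambda v:np.concatenate([(proj(P[c],T(v,C))-np.array(M[c])).ravel() for c in P]),[600,-200,yaw]); print("mat",s.x,s.cost)
print(proj(P['scene'],[[276,615,222]]))
E
python3 fit.py
```

```text
scene (array([236.89285714, 256.04285714]), 140, (np.int64(231), np.int64(243), np.int64(250), np.int64(262))) (array([284.28368794, 222.63120567]), 141, (np.int64(277), np.int64(291), np.int64(217), np.int64(228)))
side (array([223.12849162, 249.08938547]), 179, (np.int64(216), np.int64(230), np.int64(242), np.int64(256))) (array([272.27272727, 207.        ]), 33, (np.int64(267), np.int64(277), np.int64(205), np.int64(209)))
ball [ 431.86506439 -144.89704482  120.44759786] knob [ 534.68656754 -161.12497905  155.38185162]
matc [ 656.99406102 -276.64008793    5.76760544]
matc [ 465.55003015 -277.52815941    9.90507909]
matc [ 499.81755325 -414.10927294  -30.23223726]
matc [ 678.45169542 -428.1185006   -15.38832722]
box [ 5.50458019e+02 -1.46606029e+02 -2.31943041e-01] 6.90117336760763
box [ 5.50458019e+02 -1.46606028e+02 -2.31943017e-01] 6.901173367607884
box [ 5.50458018e+02 -1.46606021e+02 -2.31942923e-01] 6.901173367630514
box [ 550.45801838 -146.60602465    6.05124233] 6.9011733676138745
box [ 5.50458019e+02 -1.46606028e+02 -2.31943022e-01] 6.901173367607723
box [ 5.50458018e+02 -1.46606024e+02 -2.31942959e-01] 6.901173367617691
mat [ 5.43728721e+02 -3.67790622e+02 -2.30077504e-02] 32.72415566953522
mat [ 542.72580575 -365.89320205    1.49857243] 253.42111023599995
mat [ 5.43728721e+02 -3.67790622e+02 -2.30078367e-02] 32.724155669518886
mat [ 542.72579474 -365.89320933    1.49857305] 253.4211102354381
mat [ 5.43728721e+02 -3.67790622e+02 -2.30077322e-02] 32.724155669568646
mat [ 542.72580784 -365.89320067    1.49857231] 253.42111023745568
mat [ 5.43728721e+02 -3.67790622e+02 -2.30077785e-02] 32.72415566950416
mat [ 542.72579493 -365.89320917    1.49857304] 253.42111023533812
[[ -9.54380707 144.78596786]]
```

```bash
cat >> h.py <<'E'
def ray(p,u,z):
    R=p['camera_from_world'][:3,:3];t=p['camera_from_world'][:3,3]; o=-R.T@t
    d=R.T@np.array([(u[0]-p['cx'])/p['fx'],(u[1]-p['cy'])/p['fy'],1]); return o+d*(z-o[2])/d[2]
E
sed -i "s/^print(\"ball\"/K['side']=np.array([273.7,203.9]);&/" fit.py
python3 fit.py | grep -E "box|knob"
python3 - <<'E'
from h import *
P={c:eyes.camera_params(c) for c in("scene","side")}
for c,u in (("scene",(210,236)),("scene",(272,225)),("side",(180,213)),("side",(252,195)),("scene",(345,204)),("scene",(348,215))): print(c,u,ray(P[c],u,0).round())
a=cv2.imread("pics/scene0.png")[:300]; cv2.imwrite("pics/top.png",cv2.resize(a,None,fx=1.25,fy=1.25))
im=eyes.read_camera("wrist"); cv2.imwrite("pics/w0.png",im[:,:,::-1])
E
```

```text
ball [ 431.86506439 -144.89704482  120.44759786] knob [ 555.55782223 -142.11307946  143.48990555]
box [ 5.52630858e+02 -1.45601744e+02 -2.36132910e-01] 1.437113685109113
box [ 5.52630858e+02 -1.45601742e+02 -2.36132887e-01] 1.4371136851081636
box [ 5.52630858e+02 -1.45601742e+02 -2.36132889e-01] 1.437113685108126
box [ 552.63085769 -145.60174054    6.04705244] 1.4371136851091142
box [ 5.52630858e+02 -1.45601741e+02 -2.36132871e-01] 1.4371136851087152
box [ 5.52630858e+02 -1.45601742e+02 -2.36132887e-01] 1.4371136851081374
scene (210, 236) [583. 171.   0.]
scene (272, 225) [734. 100.   0.]
side (180, 213) [583. 159.   0.]
side (252, 195) [729.  91.   0.]
scene (345, 204) [978.  45.   0.]
scene (348, 215) [921. -12.   0.]
```

View pics/top.png

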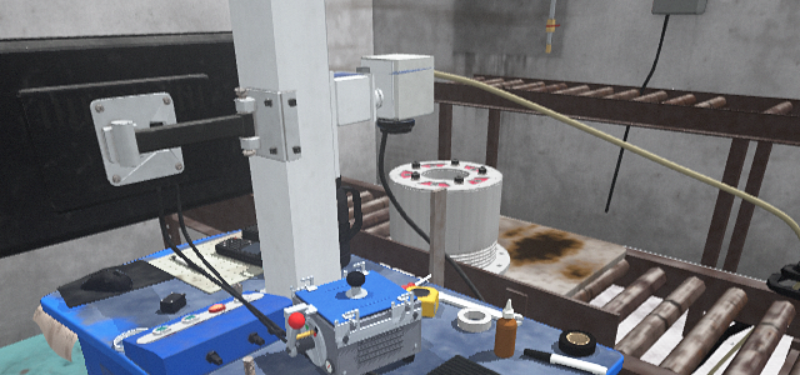

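The view shows a tall column behind the box at (290,140), with a monitor arm and monitor to its left. I'll triangulate those before crossing.

Run:
```python
import cv2,numpy as np
a=cv2.imread("pics/scene0.png")[:300,:330];b=cv2.imread("pics/side0.png")[:300,:330];w=cv2.imread("pics/w0.png")
top=cv2.resize(np.hstack([a,b]),(800,364)); w=cv2.resize(w,(314,236)); c=np.zeros((600,800,3),np.uint8); c[:364]=top; c[364:,:314]=w
cv2.imwrite("pics/comp.png",c)
```

```text
(no output)
```

View pics/comp.png

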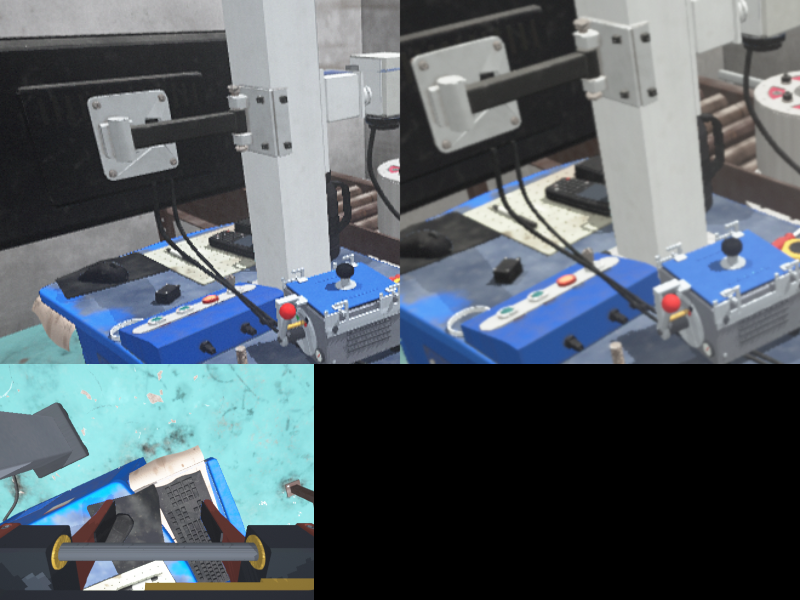

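Run:
```python
from h import *
P={c:eyes.camera_params(c) for c in("scene","side")}
k=660/800
for n,a,b in [("TL",(90,97),(10,57)),("TR",(168,90),(105,35)),("BL",(102,180),(37,152)),("BR",(178,170),(123,125)),("armhinge",(240,133),(190,85)),("colcorner_br",(290,157),(240,107)),("plate tl",(246,88),(194,20)),("mouse",(105,270),(28,235)),("redbtn",(210,299),(165,282)),("panelcorner",(275,288),(258,262)),("colbase",(258,277),(215,255))]:
    t=tri([(P['scene'],np.array(a)*k),(P['side'],np.array(b)*k)]); print(n,t.x.round(),round(t.cost,1))
print(ray(P['scene'],(105*k,275*k),0),ray(P['scene'],(0,250*k),300),ray(P['scene'],(75*k,362*k),0),ray(P['scene'],(0,362*k),0))
p=eyes.camera_params('wrist');print(-p['camera_from_world'][:3,:3].T@p['camera_from_world'][:3,3], p['fx'],p['camera_from_world'][:3,:3].round(2).tolist())
```

```text
TL [339. 167. 407.] 1.2
TR [455. 143. 409.] 0.5
BL [322. 141. 293.] 2.3
BR [463. 166. 277.] 5.3
armhinge [533.  83. 335.] 2.5
colcorner_br [647. 113. 266.] 24.0
plate tl [604. 148. 397.] 0.0
mouse [403. 457.  20.] 11.3
redbtn [444. 111.  44.] 0.2
panelcorner [500. -38. 103.] 22.9
colbase [532.  88.  61.] 8.3
[395.54784723 466.43377618   0.        ] [118.63326167 -82.52122208 300.        ] [212.23713604 160.55576069   0.        ] [128.43599496 255.17523205   0.        ]
[204.97355024 648.00059649 384.96645264] 351.5339314505783 [[0.41, 0.91, 0.0], [0.87, -0.39, 0.29], [0.26, -0.12, -0.96]]
```

Run:
```python
from h import *
P={c:eyes.camera_params(c) for c in("scene","side")}
k=660/800
def rp(p,u,y,ax=1):
    R=p['camera_from_world'][:3,:3];o=-R.T@p['camera_from_world'][:3,3]
    d=R.T@np.array([(u[0]*k-p['cx'])/p['fx'],(u[1]*k-p['cy'])/p['fy'],1]); return (o+d*(y-o[ax])/d[ax]).round()
for y in (150,180,220):
    print(y,[rp(P['scene'],u,y).tolist() for u in ((0,250),(245,195),(0,40),(222,33))],[rp(P['side'],u,y).tolist() for u in ((0,157),(60,150),(170,110),(0,30),(145,8))])
a=cv2.imread("pics/scene0.png")[:300,:300];b=cv2.imread("pics/side0.png")[:300,:300]
c=np.hstack([a,b]); c=np.clip(c.astype(float)*2.2,0,255).astype(np.uint8); cv2.imwrite("pics/mon.png",cv2.resize(c,(800,400)))
```

```text
150 [[163.0, 150.0, 221.0], [575.0, 150.0, 206.0], [241.0, 150.0, 490.0], [571.0, 150.0, 487.0]] [[281.0, 150.0, 299.0], [358.0, 150.0, 282.0], [537.0, 150.0, 282.0], [328.0, 150.0, 443.0], [528.0, 150.0, 428.0]]
180 [[168.0, 180.0, 211.0], [594.0, 180.0, 195.0], [249.0, 180.0, 488.0], [590.0, 180.0, 486.0]] [[293.0, 180.0, 287.0], [373.0, 180.0, 269.0], [557.0, 180.0, 269.0], [341.0, 180.0, 435.0], [548.0, 180.0, 420.0]]
220 [[176.0, 220.0, 198.0], [620.0, 220.0, 181.0], [260.0, 220.0, 487.0], [616.0, 220.0, 485.0]] [[310.0, 220.0, 271.0], [392.0, 220.0, 252.0], [584.0, 220.0, 252.0], [359.0, 220.0, 425.0], [575.0, 220.0, 409.0]]
```

View pics/mon.png

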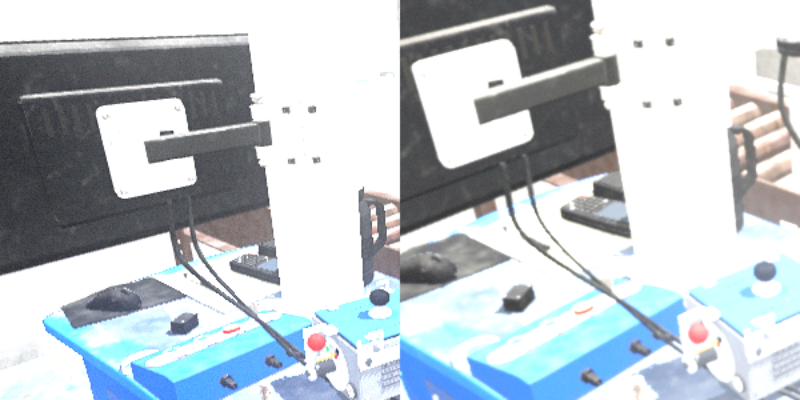

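Run:
```python
from h import *
P={c:eyes.camera_params(c) for c in("scene","side")}
k=.75
for n,a,b in [("s1",(286,109),(238,44)),("s2",(313,110),(268,41)),("s3",(291,160),(247,103)),("s4",(318,159),(277,102)),("ridgeR",(220,80),(155,7)),("pTL",(98,107),(12,60)),("pTR",(182,98),(115,38)),("pBL",(120,198),(40,168)),("pBR",(196,186),(135,140)),("armend",(145,142),(74,98)),("armendB",(148,163),(80,124)),("cable1",(172,200),(105,165))]:
    t=tri([(P['scene'],np.array(a)*k),(P['side'],np.array(b)*k)]); print(n,t.x.round(),round(t.cost,1))
def pl(p,u,v):
    R=p['camera_from_world'][:3,:3];o=-R.T@p['camera_from_world'][:3,3]
    d=[R.T@np.array([(w[0]*k-p['cx'])/p['fx'],(w[1]*k-p['cy'])/p['fy'],1]) for w in (u,v)]; n=np.cross(*d); n/=np.linalg.norm(n); return n,n@o
n1,d1=pl(P['scene'],(0,272),(265,206)); n2,d2=pl(P['side'],(0,198),(195,148))
for x in (200,400,600): print(x,np.linalg.solve(np.array([n1,n2,[1,0,0]]),[d1,d2,x]).round())
```

```text
s1 [573.  66. 389.] 0.0
s2 [624.  67. 381.] 0.2
s3 [578.  72. 311.] 0.3
s4 [608.  45. 310.] 0.4
ridgeR [526. 158. 429.] 1.1
pTL [342. 172. 407.] 0.0
pTR [446. 131. 413.] 2.1
pBL [342. 179. 277.] 1.6
pBR [451. 146. 283.] 2.0
armend [379. 131. 361.] 0.8
armendB [371. 119. 335.] 0.9
cable1 [400. 136. 271.] 0.2
200 [200. 962. -44.]
400 [400. 660.  54.]
600 [600. 359. 153.]
```

The monitor (about x 180–600, y 160–230, top z≈490) stands between the arm and the box. Column and bracket begin at r≥540. I'll go up to z≈560, draw in to r≈430, swing over the monitor and descend.

```bash
python3 -m handwheel '[{"dz":-0.2},{"dz":-0.5},{"dz":-0.8},{"dz":-1},{"dz":-1}]' 0; python3 -m handwheel '[{"dz":-0.2},{"dz":-0.5,"dy":-0.1},{"dz":-0.8,"dy":-0.3},{"dz":-1,"dy":-0.6},{"dz":-1,"dy":-0.8},{"dz":-1,"dy":-0.8}]'
```

```text
invalid input
invalid input
```

```bash
python3 -m handwheel '[{"dx":0,"dy":0,"dz":-0.2,"wx":0,"wy":0,"wz":0},{"dx":0,"dy":0,"dz":-0.6,"wx":0,"wy":0,"wz":0},{"dx":0,"dy":0,"dz":-1,"wx":0,"wy":0,"wz":0},{"dx":0,"dy":0,"dz":-1,"wx":0,"wy":0,"wz":0}]' 0
```

```text
time_s: 1.25
ee_pos: [277.3, 617.9, 379.1]
tcp_rot: [0.001, 0.21, 0.978, 0.005]
contact_force: [0.9, 0.4, 0.1]
finger_gap: 51.2
grasp_force: 0.0
```

```bash
python3 -m handwheel '[{"dx":0,"dy":0,"dz":-0.3,"wx":0,"wy":0,"wz":0},{"dx":0,"dy":-0.2,"dz":-0.6,"wx":0,"wy":0,"wz":0},{"dx":0,"dy":-0.4,"dz":-0.9,"wx":0,"wy":0,"wz":0},{"dx":0,"dy":-0.7,"dz":-1,"wx":0,"wy":0,"wz":0},{"dx":0,"dy":-1,"dz":-1,"wx":0,"wy":0,"wz":0},{"dx":0,"dy":-1,"dz":-1,"wx":0,"wy":0,"wz":0}]'; python3 -c "
from h import *
s=r.sense(); print(s['joint_pos'].round(3))"
```

```text
time_s: 2.0
ee_pos: [214.2, 476.9, 523.4]
tcp_rot: [0.0, 0.209, 0.978, 0.001]
contact_force: [0.2, 0.2, -0.6]
finger_gap: 0.2
grasp_force: 0.0
[-1.291  0.086  0.025  1.417 -0.002  1.637 -0.117]
```

```bash
python3 -m handwheel '[{"dx":0,"dy":-0.2,"dz":-0.15,"wx":0,"wy":0,"wz":0},{"dx":0,"dy":-0.45,"dz":-0.28,"wx":0,"wy":0,"wz":0},{"dx":0,"dy":-0.62,"dz":-0.28,"wx":0,"wy":0,"wz":0},{"dx":0,"dy":-0.62,"dz":-0.28,"wx":0,"wy":0,"wz":0}]'; python3 -m handwheel '[{"dx":-0.338,"dy":-0.02,"dz":0,"wx":0,"wy":0,"wz":0.0373},{"dx":-0.671,"dy":-0.079,"dz":0,"wx":0,"wy":0,"wz":0.0747},{"dx":-0.995,"dy":-0.177,"dz":0,"wx":0,"wy":0,"wz":0.112}]'
```

```text
time_s: 2.5
ee_pos: [176.8, 394.0, 564.8]
tcp_rot: [0.0, 0.209, 0.978, 0.001]
contact_force: [0.3, -0.5, -0.4]
finger_gap: 0.5
grasp_force: 0.0
time_s: 2.88
ee_pos: [304.2, 309.1, 563.2]
tcp_rot: [0.0, 0.379, 0.925, -0.001]
contact_force: [-0.2, 0.3, -0.1]
finger_gap: 0.9
grasp_force: 0.0
```

```bash
python3 -m handwheel '[{"dx":-0.338,"dy":-0.02,"dz":0,"wx":0,"wy":0,"wz":0.0373},{"dx":-0.671,"dy":-0.079,"dz":0,"wx":0,"wy":0,"wz":0.0747},{"dx":-0.995,"dy":-0.177,"dz":0,"wx":0,"wy":0,"wz":0.112}]'
```

```text
time_s: 3.25
ee_pos: [392.3, 185.1, 563.3]
tcp_rot: [0.0, 0.535, 0.845, -0.001]
contact_force: [0.7, 1.2, -0.3]
finger_gap: 0.7
grasp_force: 0.0
```

```bash
python3 -m handwheel '[{"dx":-0.338,"dy":-0.02,"dz":0,"wx":0,"wy":0,"wz":0.0373},{"dx":-0.671,"dy":-0.079,"dz":0,"wx":0,"wy":0,"wz":0.0747},{"dx":-0.995,"dy":-0.177,"dz":0,"wx":0,"wy":0,"wz":0.112}]'
```

```text
time_s: 3.62
ee_pos: [432.2, 38.5, 563.5]
tcp_rot: [0.0, 0.675, 0.738, -0.001]
contact_force: [1.1, 0.6, 0.1]
finger_gap: 0.7
grasp_force: 0.0
```

```bash
python3 -m handwheel '[{"dx":-0.338,"dy":-0.02,"dz":0,"wx":0,"wy":0,"wz":0.0373},{"dx":-0.671,"dy":-0.079,"dz":0,"wx":0,"wy":0,"wz":0.0747},{"dx":-0.99,"dy":-0.17,"dz":0,"wx":0,"wy":0,"wz":0.112},{"dx":-0.99,"dy":-0.17,"dz":0,"wx":0,"wy":0,"wz":0.112},{"dx":-0.99,"dy":-0.17,"dz":0,"wx":0,"wy":0,"wz":0.112}]'
python3 - <<'E'
from h import *
s=r.sense(); print(s['joint_pos'].round(3))
p=eyes.camera_params('wrist'); np.save('wp1.npy',p['camera_from_world'])
im=eyes.read_camera("wrist"); cv2.imwrite("pics/w1.png",im[:,:,::-1])
for t in ["lid","lever_ball","mat"]: print(t,[(np.round(d['extent']).tolist(),round(d['confidence'],2)) for d in eyes.find_in("wrist",t)[:2]])
print(proj(p,T((552.6,-145.6,-.236),[[0,0,147],[-126,-45.2,132],[76,66,120],[-76,66,120],[-76,-66,120],[76,-66,120]])).round())
E
```

```text
time_s: 4.25
ee_pos: [420.0, -109.8, 564.1]
tcp_rot: [0.0, 0.792, 0.611, -0.001]
contact_force: [-0.4, -0.5, 0.0]
finger_gap: 0.5
grasp_force: 0.0
[-0.687 -0.156  0.678  1.521  0.1    1.743 -0.255]
lid [([350.0, 129.0, 99.0, 90.0], 0.87)]
lever_ball [([323.0, 169.0, 28.0, 47.0], 0.8)]
mat [([361.0, 225.0, 95.0, 90.0], 0.78), ([351.0, 136.0, 98.0, 83.0], 0.25)]
[[405. 183.]
 [329. 209.]
 [449. 140.]
 [358. 142.]
 [357. 219.]
 [443. 217.]]
```

Run:
```python
import cv2
a=cv2.imread("pics/w1.png")[120:330,300:480]; cv2.imwrite("pics/w1c.png",cv2.resize(a,None,fx=2.85,fy=2.85,interpolation=cv2.INTER_CUBIC))
```

```text
(no output)
```

View pics/w1c.png

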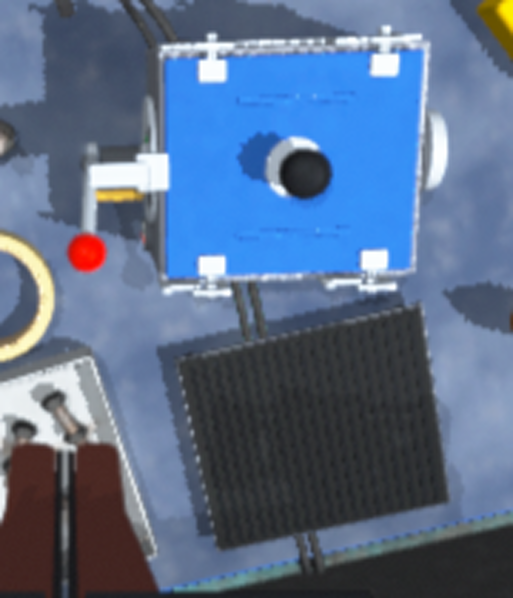

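Wrist view: ball at (87,252), knob at (304,174), and mat corners at (180,357), (418,303), (447,498), (217,548) in the crop. All the surroundings match my first fit, so I'll do a joint fit.

```bash
cat > fit2.py <<'E'
import sys,io,contextlib
with contextlib.redirect_stdout(io.StringIO()): exec(open('fit.py').read())
p=dict(eyes.camera_params('wrist')); p['camera_from_world']=np.load('wp1.npy'); P['wrist']=p
im=cv2.imread('pics/w1.png')[:,:,::-1].astype(int)
px=lambda x,y:np.array([300+(x+.5)/2.85-.5,120+(y+.5)/2.85-.5])
B['wrist']=cen((im[:,:,0]>1.8*im[:,:,1])&(im[:,:,0]>1.8*im[:,:,2])&(im[:,:,0]>70),px(87,252),9)[0]; K['wrist']=cen(im.max(2)<60,px(304,174),11)[0]
print(B['wrist'],px(87,252),K['wrist'],px(304,174))
M['wrist']=[px(418,303),px(180,357),px(217,548),px(447,498)]
def show(n,f,v0):
    s=least_squares(f,v0); print(n,s.x.round(3),"res",s.fun.round(1)); return s.x
fb=lambda v,cs=P:np.concatenate([np.r_[proj(P[c],T(v,[-126,-45.2,132]))[0]-B[c],proj(P[c],T(v,[0,0,147]))[0]-K[c]] for c in cs])
b=show("box all",fb,[550,-145,-.23]); show("box wrist",lambda v:fb(v,['wrist']),b)
C=[(92.5*a,82.5*q,25) for a,q in [(1,1),(-1,1),(-1,-1),(1,-1)]]
fm=lambda v,cs=P:np.concatenate([(proj(P[c],T(v,C))-np.array(M[c])).ravel() for c in cs])
show("mat all",fm,[544,-367,0]); show("mat wrist",lambda v:fm(v,['wrist']),[544,-367,0])
LC=np.array([px(428,45),px(165,52),px(165,276),px(412,270)])
L=[(76*a,66*q,120) for a,q in [(1,1),(-1,1),(-1,-1),(1,-1)]]
show("lid wrist",lambda v:(proj(P['wrist'],T(v,L))-LC).ravel(),b)
E
python3 fit2.py
```

```text
[330.07142857 208.12857143] [330.20175439 208.09649123] [406.18781726 180.36040609] [406.34210526 180.72807018]
box all [ 5.54010e+02 -1.43446e+02 -2.29000e-01] res [ 0.  -1.3  0.1 -1.3  0.   0.5 -0.4 -1.1 -0.4  0.3 -0.2  0.9]
box wrist [ 5.54576e+02 -1.42110e+02 -2.22000e-01] res [-0.  0.  0. -0.]
mat all [ 5.47117e+02 -3.64405e+02 -2.30000e-02] res [-0.9 -3.7 -2.2 -4.3  0.9 -2.3  1.  -3.3 -1.6 -2.9 -3.4 -3.2  0.3  1.6
  2.  -1.1  0.7  2.5 -3.4  3.2 -1.5  4.4  0.5  4.5]
mat wrist [ 5.50503e+02 -3.56923e+02 -2.40000e-02] res [ 1.9 -1.3 -2.6 -0.5 -0.8  1.1  1.5  1.2]
lid wrist [ 5.54195e+02 -1.40272e+02 -2.30000e-01] res [-0.1  0.4  0.3  0.6  0.2 -0.5 -0.3 -0.7]
```

```bash
python3 -m handwheel '[{"dx":-0.2,"dy":0.03,"dz":0.3,"wx":0,"wy":0,"wz":0},{"dx":-0.4,"dy":0.06,"dz":0.65,"wx":0,"wy":0,"wz":0},{"dx":-0.55,"dy":0.1,"dz":1,"wx":0,"wy":0,"wz":0},{"dx":-0.55,"dy":0.1,"dz":1,"wx":0,"wy":0,"wz":0}]'; python3 -m handwheel '[{"dx":0,"dy":0,"dz":0.3,"wx":0,"wy":0,"wz":0},{"dx":0,"dy":0,"dz":0.65,"wx":0,"wy":0,"wz":0},{"dx":0,"dy":0,"dz":1,"wx":0,"wy":0,"wz":0},{"dx":0,"dy":0,"dz":1,"wx":0,"wy":0,"wz":0},{"dx":0,"dy":0,"dz":1,"wx":0,"wy":0,"wz":0}]'
python3 - <<'E'
from h import *
p=eyes.camera_params('wrist'); s=r.sense(); print(s['ee_pos'],s['contact_force'],s['joint_pos'].round(2))
im=eyes.read_camera("wrist"); cv2.imwrite("pics/w2.png",im[:,:,::-1]); np.save('wp2.npy',p['camera_from_world'])
i=im.astype(int); m=(i[:,:,0]>1.8*i[:,:,1])&(i[:,:,0]>1.8*i[:,:,2])&(i[:,:,0]>90)
n,l,st,ce=cv2.connectedComponentsWithStats(m.astype(np.uint8))
pred=proj(p,T((554,-142.5,-.228),[-126,-45.2,132]))[0]; print("pred",pred)
for k in range(1,n):
    if st[k,4]>80: print(st[k],ce[k].round(1), ray(p,ce[k],132).round(1))
E
```

```text
time_s: 4.95
ee_pos: [410.5, -194.5, 412.1]
tcp_rot: [-0.002, 0.793, 0.609, -0.002]
contact_force: [0.2, -0.2, 0.5]
finger_gap: 0.7
grasp_force: 0.0
time_s: 5.58
ee_pos: [414.8, -194.3, 267.3]
tcp_rot: [0.001, 0.792, 0.611, 0.001]
contact_force: [0.0, 0.1, 0.6]
finger_gap: 0.6
grasp_force: 0.0
[ 414.80834632 -194.2888518   267.27477639] [0.04314844 0.10924421 0.55865155] [-0.61  0.05  0.97  2.04 -0.05  1.07  0.13]
pred [316.74054186 184.89054816]
[566   0  35  12 243] [579.    4.2] [642.7 -78.6 132. ]
[304 172  28  28 614] [317.6 185.6] [ 421.6 -158.8  132. ]
```

```bash
python3 -m handwheel '[{"dx":0,"dy":0,"dz":0.3,"wx":0,"wy":0,"wz":0},{"dx":0,"dy":0,"dz":0.6,"wx":0,"wy":0,"wz":0},{"dx":0,"dy":0,"dz":0.85,"wx":0,"wy":0,"wz":0},{"dx":0,"dy":0,"dz":0.99,"wx":0,"wy":0,"wz":0},{"dx":0,"dy":0,"dz":0.99,"wx":0,"wy":0,"wz":0},{"dx":0,"dy":0,"dz":0.99,"wx":0,"wy":0,"wz":0}]'; python3 -m handwheel '[{"dx":0.04,"dy":0,"dz":0,"wx":0,"wy":0,"wz":0},{"dx":0.08,"dy":0,"dz":0,"wx":0,"wy":0,"wz":0},{"dx":0.11,"dy":0,"dz":0,"wx":0,"wy":0,"wz":0},{"dx":0.13,"dy":0,"dz":0,"wx":0,"wy":0,"wz":0},{"dx":0.13,"dy":0,"dz":0,"wx":0,"wy":0,"wz":0}]'
```

```text
time_s: 6.38
ee_pos: [414.5, -194.7, 117.9]
tcp_rot: [0.001, 0.792, 0.61, 0.001]
contact_force: [-0.4, -0.2, 0.5]
finger_gap: 0.1
grasp_force: 0.0
time_s: 7.0
ee_pos: [417.7, -176.4, 116.5]
tcp_rot: [0.001, 0.792, 0.61, -0.0]
contact_force: [-1.7, -4.1, 2.5]
finger_gap: 0.3
grasp_force: 1.9
```

```bash
python3 -m handwheel '[{"dx":0.07,"dy":0,"dz":0,"wx":0,"wy":0,"wz":0},{"dx":0.14,"dy":0,"dz":0,"wx":0,"wy":0,"wz":0},{"dx":0.21,"dy":0,"dz":0,"wx":0,"wy":0,"wz":0},{"dx":0.28,"dy":-0.01,"dz":0,"wx":0,"wy":0,"wz":0},{"dx":0.35,"dy":-0.01,"dz":0,"wx":0,"wy":0,"wz":0},{"dx":0.42,"dy":-0.01,"dz":0,"wx":0,"wy":0,"wz":0},{"dx":0.48,"dy":-0.01,"dz":0,"wx":0,"wy":0,"wz":0},{"dx":0.51,"dy":-0.01,"dz":0,"wx":0,"wy":0,"wz":0},{"dx":0.51,"dy":-0.01,"dz":0,"wx":0,"wy":0,"wz":0}]'
python3 - <<'E'
from h import *
p=eyes.camera_params('wrist')
im=eyes.read_camera("wrist"); cv2.imwrite("pics/w3.png",im[:,:,::-1])
i=im.astype(int); m=(i[:,:,0]>1.8*i[:,:,1])&(i[:,:,0]>1.8*i[:,:,2])&(i[:,:,0]>90)
n,l,st,ce=cv2.connectedComponentsWithStats(m.astype(np.uint8))
print(proj(p,T((554.5,-142.7,-.228),[[-126,85*np.sin(a),60+85*np.cos(a)] for a in (.56,.4,.3,.2)])).round(1).tolist())
for k in range(1,n):
    if st[k,4]>200: print(st[k],ce[k].round(1))
E
```

```text
time_s: 8.12
ee_pos: [436.1, -100.5, 116.2]
tcp_rot: [-0.0, 0.792, 0.611, 0.0]
contact_force: [-0.4, -0.4, 0.4]
finger_gap: 0.6
grasp_force: 0.0
[[315.0, 247.8], [315.7, 278.9], [316.2, 298.7], [316.8, 318.3]]
[ 287  219   54   55 2283] [313.5 246. ]
```

```bash
python3 -m handwheel '[{"dx":-0.1,"dy":0,"dz":0,"wx":0,"wy":0,"wz":0},{"dx":-0.14,"dy":0,"dz":-0.2,"wx":0,"wy":0,"wz":0},{"dx":-0.14,"dy":0,"dz":-0.6,"wx":0,"wy":0,"wz":0},{"dx":-0.12,"dy":0.2,"dz":-0.9,"wx":0,"wy":0,"wz":0},{"dx":-0.1,"dy":0.5,"dz":-0.9,"wx":0,"wy":0,"wz":0},{"dx":-0.07,"dy":0.8,"dz":-0.9,"wx":0,"wy":0,"wz":0},{"dx":-0.07,"dy":0.83,"dz":-0.9,"wx":0,"wy":0,"wz":0},{"dx":-0.07,"dy":0.83,"dz":-0.9,"wx":0,"wy":0,"wz":0},{"dx":-0.07,"dy":0.83,"dz":-0.9,"wx":0,"wy":0,"wz":0}]' 0.75
python3 - <<'E'
from h import *
p=eyes.camera_params('wrist'); s=r.sense(); print(s['joint_pos'].round(2),s['tcp_rot'].round(4))
im=eyes.read_camera("wrist"); cv2.imwrite("pics/w4.png",im[:,:,::-1]); np.save('wp4.npy',p['camera_from_world'])
print(proj(p,T((554.5,-142.5,-.228),[[0,0,147],[0,0,158],[-126,45,132],[76,66,120],[-76,66,120],[-76,-66,120],[76,-66,120]])).round(1).tolist())
for t in ("lid_knob","lid"): print([(np.round(d['extent']).tolist(),round(d['confidence'],2)) for d in eyes.find_in("wrist",t)[:2]])
E
```

```text
time_s: 9.3
ee_pos: [551.9, -143.8, 251.2]
tcp_rot: [-0.0, 0.793, 0.61, 0.0]
contact_force: [0.2, 0.2, -0.6]
finger_gap: 65.8
grasp_force: 0.0
[-0.58  0.4   0.96  1.82 -0.36  1.11  0.25] [-5.000e-04  7.928e-01  6.095e-01  2.000e-04]
[[323.7, 234.7], [323.8, 238.7], [164.0, 180.1], [415.2, 144.0], [227.5, 150.2], [243.2, 297.9], [408.9, 293.2]]
[([214.0, 129.0, 202.0, 176.0], 0.67)]
[([217.0, 128.0, 197.0, 179.0], 0.68)]
```

View pics/w4.png

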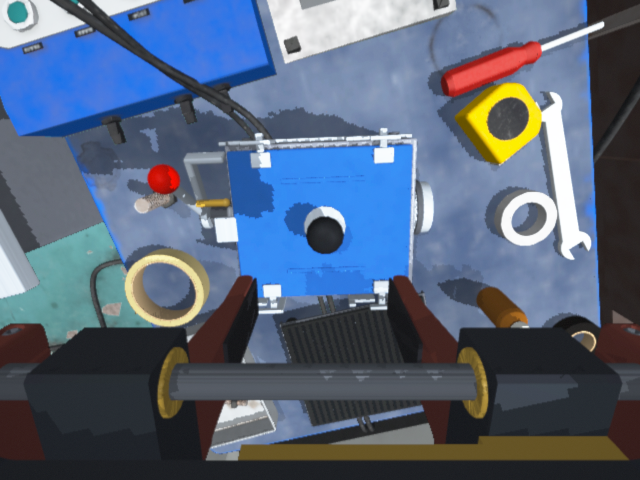

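Lever ball at (163,179) sits exactly where the green notch predicts. The knob at (325,235) lies between the fingers as computed, so I'm going down to grip.

```bash
python3 -m handwheel '[{"dx":0.013,"dy":0.02,"dz":0.2,"wx":0,"wy":0,"wz":0},{"dx":0.013,"dy":0.02,"dz":0.45,"wx":0,"wy":0,"wz":0},{"dx":0.013,"dy":0.02,"dz":0.65,"wx":0,"wy":0,"wz":0},{"dx":0.013,"dy":0.02,"dz":0.78,"wx":0,"wy":0,"wz":0},{"dx":0.013,"dy":0.02,"dz":0.82,"wx":0,"wy":0,"wz":0},{"dx":0.013,"dy":0.02,"dz":0.82,"wx":0,"wy":0,"wz":0},{"dx":0.013,"dy":0.02,"dz":0.82,"wx":0,"wy":0,"wz":0}]'
```

```text
time_s: 10.32
ee_pos: [557.4, -142.3, 129.2]
tcp_rot: [0.001, 0.792, 0.61, 0.001]
contact_force: [0.1, -0.2, -0.3]
finger_gap: 65.9
grasp_force: 0.0
```

```bash
python3 -m handwheel '[{"dx":0,"dy":0,"dz":0,"wx":0,"wy":0,"wz":0},{"dx":0,"dy":0,"dz":0,"wx":0,"wy":0,"wz":0},{"dx":0,"dy":0,"dz":0,"wx":0,"wy":0,"wz":0},{"dx":0,"dy":0,"dz":0,"wx":0,"wy":0,"wz":0},{"dx":0,"dy":0,"dz":0,"wx":0,"wy":0,"wz":0},{"dx":0,"dy":0,"dz":0,"wx":0,"wy":0,"wz":0}]' 0
```

```text
time_s: 11.08
ee_pos: [555.9, -141.8, 128.0]
tcp_rot: [-0.001, 0.792, 0.61, -0.0]
contact_force: [-5.2, 2.4, 3.9]
finger_gap: 27.8
grasp_force: 30.0
```

```bash
python3 -m handwheel '[{"dx":0,"dy":-0.008,"dz":0,"wx":0,"wy":0,"wz":0},{"dx":0,"dy":-0.008,"dz":-0.007,"wx":0,"wy":0,"wz":0},{"dx":0,"dy":-0.008,"dz":-0.014,"wx":0,"wy":0,"wz":0},{"dx":0,"dy":-0.008,"dz":-0.02,"wx":0,"wy":0,"wz":0},{"dx":0,"dy":-0.008,"dz":-0.02,"wx":0,"wy":0,"wz":0}]'; python3 -m handwheel '[{"dx":0,"dy":0,"dz":-0.007,"wx":0,"wy":0,"wz":0},{"dx":0,"dy":0,"dz":-0.007,"wx":0,"wy":0,"wz":0}]'; python3 -m handwheel '[{"dx":0,"dy":0,"dz":-0.007,"wx":0,"wy":0,"wz":0},{"dx":0,"dy":0,"dz":-0.007,"wx":0,"wy":0,"wz":0}]'
```

```text
time_s: 11.7
ee_pos: [555.7, -141.8, 131.1]
tcp_rot: [0.0, 0.792, 0.61, 0.0]
contact_force: [0.6, 0.1, -4.1]
finger_gap: 27.8
grasp_force: 30.0
time_s: 11.95
ee_pos: [555.6, -141.8, 132.3]
tcp_rot: [0.0, 0.792, 0.61, 0.0]
contact_force: [-0.6, 0.6, -5.0]
finger_gap: 27.9
grasp_force: 30.0
time_s: 12.2
ee_pos: [555.6, -141.8, 133.3]
tcp_rot: [0.0, 0.792, 0.61, 0.0]
contact_force: [-0.2, 0.0, -4.7]
finger_gap: 27.4
grasp_force: 30.0
```

```bash
for i in 1; do python3 -m handwheel '[{"dx":0,"dy":0,"dz":-0.007,"wx":0,"wy":0,"wz":0},{"dx":0,"dy":0,"dz":-0.007,"wx":0,"wy":0,"wz":0}]'; done; python3 -m handwheel '[{"dx":0,"dy":0,"dz":-0.007,"wx":0,"wy":0,"wz":0},{"dx":0,"dy":0,"dz":-0.007,"wx":0,"wy":0,"wz":0}]';python3 -m handwheel '[{"dx":0,"dy":0,"dz":-0.007,"wx":0,"wy":0,"wz":0},{"dx":0,"dy":0,"dz":-0.007,"wx":0,"wy":0,"wz":0}]'
```

```text
time_s: 12.45
ee_pos: [555.6, -141.8, 134.4]
tcp_rot: [0.0, 0.792, 0.61, 0.0]
contact_force: [1.6, -0.1, -4.2]
finger_gap: 27.7
grasp_force: 30.0
time_s: 12.7
ee_pos: [555.6, -141.8, 135.4]
tcp_rot: [0.0, 0.792, 0.61, 0.0]
contact_force: [-0.7, -0.9, -5.3]
finger_gap: 27.9
grasp_force: 30.0
time_s: 12.95
ee_pos: [555.6, -141.8, 136.5]
tcp_rot: [0.0, 0.792, 0.61, 0.0]
contact_force: [-0.2, -0.2, -5.1]
finger_gap: 27.9
grasp_force: 30.0
```

```bash
python3 -m handwheel '[{"dx":0,"dy":0,"dz":-0.007,"wx":0,"wy":0,"wz":0},{"dx":0,"dy":0,"dz":-0.007,"wx":0,"wy":0,"wz":0}]'; python3 -m handwheel '[{"dx":0,"dy":0,"dz":-0.007,"wx":0,"wy":0,"wz":0},{"dx":0,"dy":0,"dz":-0.007,"wx":0,"wy":0,"wz":0}]';python3 -m handwheel '[{"dx":0,"dy":0,"dz":-0.007,"wx":0,"wy":0,"wz":0},{"dx":0,"dy":0,"dz":-0.007,"wx":0,"wy":0,"wz":0}]'
```

```text
time_s: 13.2
ee_pos: [555.6, -141.8, 137.5]
tcp_rot: [-0.0, 0.792, 0.61, 0.0]
contact_force: [-0.1, -0.2, -4.9]
finger_gap: 27.7
grasp_force: 30.0
time_s: 13.45
ee_pos: [555.5, -141.7, 137.9]
tcp_rot: [0.0, 0.792, 0.61, -0.0]
contact_force: [3.6, -0.8, -14.1]
finger_gap: 27.9
grasp_force: 30.0
time_s: 13.7
ee_pos: [555.4, -141.7, 138.1]
tcp_rot: [0.0, 0.792, 0.61, -0.001]
contact_force: [7.3, -3.4, -24.6]
finger_gap: 27.6
grasp_force: 30.0
```

```bash
python3 -m handwheel '[{"dx":0,"dy":0,"dz":0.012,"wx":0,"wy":0,"wz":0},{"dx":0,"dy":0,"dz":0.023,"wx":0,"wy":0,"wz":0},{"dx":0,"dy":0,"dz":0.023,"wx":0,"wy":0,"wz":0},{"dx":0,"dy":0,"dz":0.023,"wx":0,"wy":0,"wz":0}]'; python3 -m handwheel '[{"dx":0,"dy":-0.013,"dz":0,"wx":0,"wy":0,"wz":0},{"dx":0,"dy":-0.027,"dz":0,"wx":0,"wy":0,"wz":0},{"dx":0,"dy":-0.04,"dz":0,"wx":0,"wy":0,"wz":0},{"dx":0,"dy":-0.04,"dz":0,"wx":0,"wy":0,"wz":0}]'
```

```text
time_s: 14.2
ee_pos: [555.7, -141.8, 136.4]
tcp_rot: [0.0, 0.792, 0.61, 0.0]
contact_force: [-0.7, -0.7, -4.6]
finger_gap: 28.0
grasp_force: 30.0
time_s: 14.7
ee_pos: [549.6, -140.2, 136.1]
tcp_rot: [-0.0, 0.792, 0.61, 0.0]
contact_force: [-0.5, -0.0, -4.9]
finger_gap: 27.9
grasp_force: 30.0
```

```bash
python3 -m handwheel '[{"dx":0,"dy":-0.013,"dz":0,"wx":0,"wy":0,"wz":0},{"dx":-0.001,"dy":-0.027,"dz":0,"wx":0,"wy":0,"wz":0},{"dx":-0.001,"dy":-0.04,"dz":0,"wx":0,"wy":0,"wz":0},{"dx":-0.002,"dy":-0.053,"dz":0,"wx":0,"wy":0,"wz":0},{"dx":-0.002,"dy":-0.053,"dz":0,"wx":0,"wy":0,"wz":0}]'; python3 -m handwheel '[{"dx":0,"dy":-0.013,"dz":0,"wx":0,"wy":0,"wz":0},{"dx":-0.001,"dy":-0.027,"dz":0,"wx":0,"wy":0,"wz":0},{"dx":-0.001,"dy":-0.027,"dz":0,"wx":0,"wy":0,"wz":0}]'
```

```text
time_s: 15.32
ee_pos: [541.8, -138.4, 136.1]
tcp_rot: [-0.0, 0.792, 0.61, 0.0]
contact_force: [-0.5, -0.3, -5.4]
finger_gap: 27.6
grasp_force: 30.0
time_s: 15.7
ee_pos: [537.8, -137.5, 136.1]
tcp_rot: [-0.0, 0.792, 0.61, -0.0]
contact_force: [-0.9, -0.1, -4.6]
finger_gap: 27.7
grasp_force: 30.0
```

```bash
python3 -m handwheel '[{"dx":0,"dy":0,"dz":-0.01,"wx":0,"wy":0,"wz":0},{"dx":0,"dy":0,"dz":-0.02,"wx":0,"wy":0,"wz":0},{"dx":0,"dy":0,"dz":-0.02,"wx":0,"wy":0,"wz":0}]'; python3 -c "
from h import *
print(r.sense()['moment'])"
```

```text
time_s: 16.08
ee_pos: [538.2, -137.6, 139.3]
tcp_rot: [0.0, 0.792, 0.61, 0.0]
contact_force: [0.0, -0.5, -4.3]
finger_gap: 27.7
grasp_force: 30.0
[-0.07994494  0.04764458 -0.02126819]
```

```bash
python3 -m handwheel '[{"dx":0,"dy":0,"dz":-0.02,"wx":0,"wy":0,"wz":0},{"dx":0,"dy":0,"dz":-0.05,"wx":0,"wy":0,"wz":0},{"dx":0,"dy":0,"dz":-0.08,"wx":0,"wy":0,"wz":0},{"dx":0,"dy":0,"dz":-0.08,"wx":0,"wy":0,"wz":0}]'
```

```text
time_s: 16.58
ee_pos: [538.4, -137.7, 151.6]
tcp_rot: [0.0, 0.792, 0.61, 0.0]
contact_force: [-0.2, 0.7, -4.9]
finger_gap: 28.0
grasp_force: 30.0
```

```bash
python3 -m handwheel '[{"dx":0,"dy":0,"dz":-0.15,"wx":0,"wy":0,"wz":0},{"dx":0,"dy":0,"dz":-0.35,"wx":0,"wy":0,"wz":0},{"dx":0,"dy":0,"dz":-0.55,"wx":0,"wy":0,"wz":0},{"dx":0,"dy":0,"dz":-0.6,"wx":0,"wy":0,"wz":0},{"dx":0,"dy":0,"dz":-0.6,"wx":0,"wy":0,"wz":0}]'
cat > mat.py <<'E'
import io,contextlib
with contextlib.redirect_stdout(io.StringIO()): exec(open('fit2.py').read())
from scipy.ndimage import map_coordinates
tiles=[];crops={'scene':(290,275,160),'side':(290,260,175),'wrist':(350,215,115)}
G={'scene':'pics/scene0.png','side':'pics/side0.png','wrist':'pics/w1.png'}
v=(548,-361,-.023); C=np.array(C,float)
for c,(x0,y0,w) in crops.items():
    im=cv2.imread(G[c]); h=int(w*.72); k=400/w
    a=cv2.resize(im[y0:y0+h,x0:x0+w],(400,int(h*k)),interpolation=cv2.INTER_CUBIC); a=np.clip(a.astype(float)*1.8,0,255).astype(np.uint8)
    q=((proj(P[c],T(v,C))-[x0,y0]+.5)*k).astype(np.int32); cv2.polylines(a,[q],True,(0,255,255),1)
    tiles.append(cv2.resize(a,(400,288)))
tiles.append(np.zeros_like(tiles[0])); cv2.imwrite('pics/mat.png',np.vstack([np.hstack(tiles[:2]),np.hstack(tiles[2:])]))
E
python3 mat.py
```

```text
time_s: 17.2
ee_pos: [537.9, -137.3, 240.7]
tcp_rot: [-0.0, 0.792, 0.61, 0.0]
contact_force: [0.3, 0.6, -5.0]
finger_gap: 27.7
grasp_force: 30.0
```

View pics/mat.png

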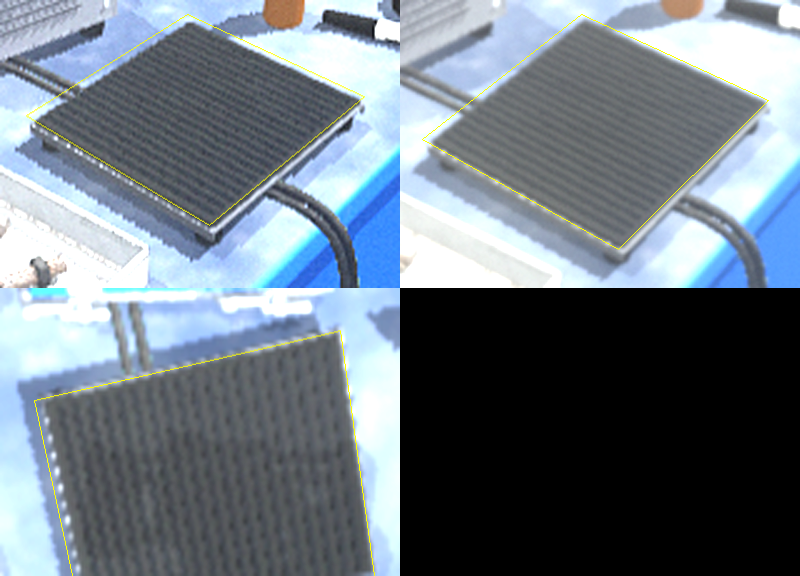

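```bash
cat > mat2.py <<'E'
import io,contextlib
with contextlib.redirect_stdout(io.StringIO()): exec(open('fit2.py').read())
g=lambda a,o,k:np.array(a)/k-.5+.5/k+np.array(o)
M={'scene':[g(q,(290,275),2.5) for q in [(187,21),(33,122),(208,229),(362,100)]],
'side':[g(q,(290,260),400/175) for q in [(182,18),(27,143),(222,250),(366,104)]],
'wrist':[g((340,43),(350,215),400/115),g((45,112),(350,215),400/115),px(217,548),px(447,498)]}
S=np.array([(1,1),(-1,1),(-1,-1),(1,-1)])
def f(v,cs):
    C=np.c_[S*[v[3],v[4]],np.full(4,25.)]; return np.concatenate([(proj(P[c],T(v,C))-np.array(M[c])).ravel() for c in cs])
for cs in (['scene','side','wrist'],['scene'],['side'],['wrist']):
    s=least_squares(f,[548,-361,0,92,82],args=(cs,)); print(cs,s.x.round(3),s.fun.round(1))
E
python3 mat2.py
```

```text
['scene', 'side', 'wrist'] [ 5.47396e+02 -3.62670e+02 -1.80000e-02  9.06900e+01  8.02880e+01] [ 0.5 -1.6 -0.9 -2.   1.1 -2.4 -0.3 -1.5  0.1 -0.4  0.1 -1.  -1.2 -1.3
 -0.2 -1.3 -1.2  1.7 -2.3  1.5 -0.7  2.8 -0.3  2.9]
['scene'] [ 5.42831e+02 -3.65920e+02 -2.00000e-02  9.04220e+01  7.92700e+01] [ 0.8  0.1 -0.8  0.1  0.6 -0.4 -0.5  0.3]
['side'] [ 5.45661e+02 -3.64342e+02 -1.60000e-02  9.03940e+01  8.08700e+01] [-0.2  0.4  0.1 -0.1 -0.2 -0.   0.3 -0.3]
['wrist'] [ 5.50740e+02 -3.58136e+02 -2.30000e-02  8.97400e+01  7.83470e+01] [-0.1  0.4 -0.5 -0.3  0.4 -0.3  0.2  0.2]
```

```bash
python3 -m handwheel '[{"dx":-0.1,"dy":0.03,"dz":0,"wx":0,"wy":0,"wz":0},{"dx":-0.3,"dy":0.09,"dz":0,"wx":0,"wy":0,"wz":-0.01},{"dx":-0.5,"dy":0.16,"dz":0,"wx":0,"wy":0,"wz":-0.02},{"dx":-0.7,"dy":0.22,"dz":0,"wx":0,"wy":0,"wz":-0.03},{"dx":-0.9,"dy":0.28,"dz":0,"wx":0,"wy":0,"wz":-0.03},{"dx":-0.9,"dy":0.28,"dz":0,"wx":0,"wy":0,"wz":-0.03}]'
```

```text
time_s: 17.95
ee_pos: [542.2, -283.3, 240.2]
tcp_rot: [0.0, 0.765, 0.645, -0.001]
contact_force: [0.6, 0.9, -4.9]
finger_gap: 28.0
grasp_force: 30.0
```

```bash
python3 -m handwheel '[{"dx":-0.12,"dy":0.03,"dz":0.05,"wx":0,"wy":0,"wz":-0.01},{"dx":-0.3,"dy":0.08,"dz":0.15,"wx":0,"wy":0,"wz":-0.02},{"dx":-0.45,"dy":0.12,"dz":0.3,"wx":0,"wy":0,"wz":-0.03},{"dx":-0.497,"dy":0.132,"dz":0.4,"wx":0,"wy":0,"wz":-0.036},{"dx":-0.497,"dy":0.132,"dz":0.4,"wx":0,"wy":0,"wz":-0.036},{"dx":-0.497,"dy":0.132,"dz":0.4,"wx":0,"wy":0,"wz":-0.036}]'; python3 -c "
from h import *
for t in (1,2): im=eyes.read_camera(('scene','side')[t-1]); cv2.imwrite(f'pics/hold{t}.png',im[:,:,::-1])
a=cv2.imread('pics/hold1.png')[180:400,260:480];b=cv2.imread('pics/hold2.png')[170:400,260:490]
cv2.imwrite('pics/hold.png',cv2.resize(np.hstack([cv2.resize(a,(230,230)),b]),(800,400)))"
```

```text
time_s: 18.7
ee_pos: [552.0, -354.7, 181.4]
tcp_rot: [-0.0, 0.725, 0.689, 0.0]
contact_force: [-0.3, 0.3, -5.4]
finger_gap: 27.8
grasp_force: 30.0
```

View pics/hold.png

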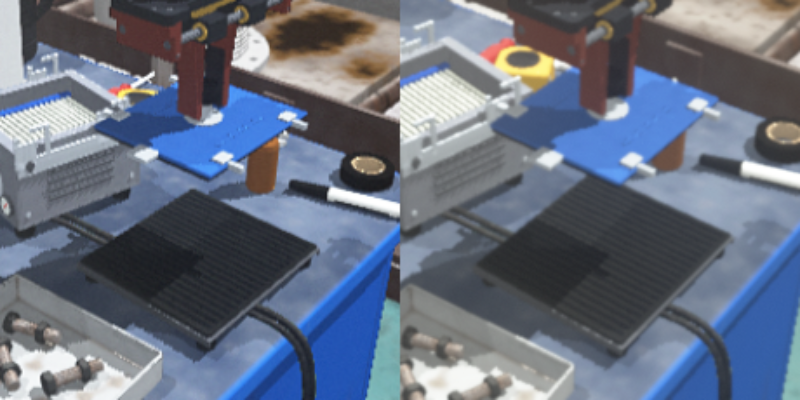

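The lid hangs level, knob up, over the mat. Next: a small correction, then lower it.

```bash
python3 -m handwheel '[{"dx":-0.01,"dy":-0.005,"dz":0.1,"wx":0,"wy":0,"wz":0},{"dx":-0.02,"dy":-0.01,"dz":0.3,"wx":0,"wy":0,"wz":0},{"dx":-0.03,"dy":-0.018,"dz":0.5,"wx":0,"wy":0,"wz":0},{"dx":-0.036,"dy":-0.018,"dz":0.7,"wx":0,"wy":0,"wz":0},{"dx":-0.036,"dy":-0.018,"dz":0.82,"wx":0,"wy":0,"wz":0},{"dx":-0.036,"dy":-0.018,"dz":0.87,"wx":0,"wy":0,"wz":0},{"dx":-0.036,"dy":-0.018,"dz":0.87,"wx":0,"wy":0,"wz":0},{"dx":-0.036,"dy":-0.018,"dz":0.87,"wx":0,"wy":0,"wz":0}]'
python3 - <<'E'
from h import *
for c in ("scene","side"):
    p=eyes.camera_params(c); im=eyes.read_camera(c); cv2.imwrite(f"pics/low_{c}.png",im[:,:,::-1])
a=cv2.imread('pics/low_scene.png')[200:400,270:470];b=cv2.imread('pics/low_side.png')[180:400,260:480]
cv2.imwrite('pics/low.png',np.hstack([cv2.resize(a,(400,400)),cv2.resize(b,(400,400))]))
E
```

```text
time_s: 19.8
ee_pos: [549.2, -361.4, 51.7]
tcp_rot: [0.001, 0.725, 0.689, 0.0]
contact_force: [-0.0, -1.0, -4.3]
finger_gap: 28.0
grasp_force: 30.0
```

```bash
python3 -m handwheel '[{"dx":0,"dy":0,"dz":0.015,"wx":0,"wy":0,"wz":0},{"dx":0,"dy":0,"dz":0.03,"wx":0,"wy":0,"wz":0},{"dx":0,"dy":0,"dz":0.045,"wx":0,"wy":0,"wz":0},{"dx":0,"dy":0,"dz":0.05,"wx":0,"wy":0,"wz":0},{"dx":0,"dy":0,"dz":0.05,"wx":0,"wy":0,"wz":0}]';python3 -m handwheel '[{"dx":0,"dy":0,"dz":0.007,"wx":0,"wy":0,"wz":0},{"dx":0,"dy":0,"dz":0.007,"wx":0,"wy":0,"wz":0}]';python3 -m handwheel '[{"dx":0,"dy":0,"dz":0.007,"wx":0,"wy":0,"wz":0},{"dx":0,"dy":0,"dz":0.007,"wx":0,"wy":0,"wz":0}]'
```

```text
time_s: 20.52
ee_pos: [548.5, -360.9, 43.0]
tcp_rot: [-0.0, 0.725, 0.689, -0.0]
contact_force: [-0.4, -0.1, -5.1]
finger_gap: 27.8
grasp_force: 30.0
time_s: 20.78
ee_pos: [548.5, -360.9, 42.0]
tcp_rot: [-0.0, 0.725, 0.689, -0.0]
contact_force: [-0.8, 0.5, -5.0]
finger_gap: 28.0
grasp_force: 30.0
time_s: 21.02
ee_pos: [548.5, -360.8, 40.9]
tcp_rot: [-0.0, 0.725, 0.689, -0.0]
contact_force: [-0.2, -0.3, -4.5]
finger_gap: 27.6
grasp_force: 30.0
```

```bash
python3 -m handwheel '[{"dx":0,"dy":0,"dz":0.005,"wx":0,"wy":0,"wz":0},{"dx":0,"dy":0,"dz":0.005,"wx":0,"wy":0,"wz":0}]';python3 -m handwheel '[{"dx":0,"dy":0,"dz":0.005,"wx":0,"wy":0,"wz":0},{"dx":0,"dy":0,"dz":0.005,"wx":0,"wy":0,"wz":0}]'
```

```text
time_s: 21.28
ee_pos: [548.6, -360.9, 40.3]
tcp_rot: [0.0, 0.725, 0.689, 0.0]
contact_force: [0.8, 0.7, -2.9]
finger_gap: 27.6
grasp_force: 30.0
time_s: 21.52
ee_pos: [548.7, -361.0, 40.1]
tcp_rot: [0.0, 0.725, 0.689, 0.0]
contact_force: [-0.7, 1.5, 2.9]
finger_gap: 27.9
grasp_force: 30.0
```

```bash
python3 -m handwheel '[{"dx":0,"dy":0,"dz":0,"wx":0,"wy":0,"wz":0},{"dx":0,"dy":0,"dz":0,"wx":0,"wy":0,"wz":0},{"dx":0,"dy":0,"dz":0,"wx":0,"wy":0,"wz":0},{"dx":0,"dy":0,"dz":0,"wx":0,"wy":0,"wz":0},{"dx":0,"dy":0,"dz":0,"wx":0,"wy":0,"wz":0}]' 0.75; python3 -m handwheel '[{"dx":0,"dy":0,"dz":-0.1,"wx":0,"wy":0,"wz":0},{"dx":0,"dy":0,"dz":-0.3,"wx":0,"wy":0,"wz":0},{"dx":0,"dy":0,"dz":-0.6,"wx":0,"wy":0,"wz":0},{"dx":0,"dy":0,"dz":-0.9,"wx":0,"wy":0,"wz":0},{"dx":0,"dy":0,"dz":-1,"wx":0,"wy":0,"wz":0},{"dx":0,"dy":0,"dz":-1,"wx":0,"wy":0,"wz":0},{"dx":0,"dy":0,"dz":-1,"wx":0,"wy":0,"wz":0}]'
python3 - <<'E'
from h import *
p=eyes.camera_params("wrist"); im=eyes.read_camera("wrist"); cv2.imwrite("pics/end_w.png",im[:,:,::-1]); np.save('wpe.npy',p['camera_from_world'])
a=eyes.read_camera('scene')[170:400,200:480,::-1]
cv2.imwrite('pics/end_s.png',a)
S=np.array([(1,1),(-1,1),(-1,-1),(1,-1)])
o=im[:,:,::-1].copy()
for v,h,z,c in (((548.7,-361,-.022),(76,66),33,(0,255,0)),((549,-360,-.02),(90.5,80.5),25,(0,255,255))):
    cv2.polylines(o,[np.round(proj(p,T(v,np.c_[S*h,np.full(4,z)]))).astype(np.int32)],True,c,1)
cv2.imwrite('pics/end.png',np.hstack([cv2.resize(o,(480,360)),cv2.resize(a,(320,263),interpolation=2) if 0 else cv2.copyMakeBorder(cv2.resize(a,(320,263)),0,97,0,0,0)]))
E
```

```text
time_s: 22.15
ee_pos: [548.5, -360.9, 39.4]
tcp_rot: [-0.0, 0.725, 0.689, -0.0]
contact_force: [-0.1, -0.4, -0.2]
finger_gap: 65.8
grasp_force: 0.0
time_s: 23.02
ee_pos: [548.0, -360.0, 188.0]
tcp_rot: [-0.001, 0.725, 0.689, -0.0]
contact_force: [-0.8, -0.6, -0.7]
finger_gap: 66.0
grasp_force: 0.0
```

View pics/end.png

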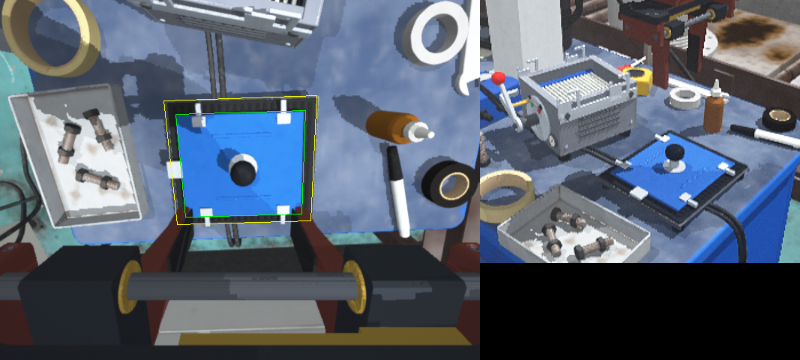

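Run:
```python
from h import *
p=dict(eyes.camera_params("wrist")); p['camera_from_world']=np.load('wpe.npy')
g=cv2.cvtColor(cv2.imread('pics/end_w.png'),cv2.COLOR_BGR2GRAY).astype(int)
for name,pts in (("+x",[(x,y) for y in (-30,0,30) for x in range(76,106,2)]),("-x",[(-x,y) for y in (-30,30) for x in range(76,106,2)]),("+y",[(x,y) for x in (-20,20) for y in range(66,98,2)]),("-y",[(x,-y) for x in (-20,20) for y in range(66,98,2)])):
    q=np.round(proj(p,T((549,-360,-.02),[(a,b,25) for a,b in pts]))).astype(int)
    v=g[q[:,1],q[:,0]]; n=15 if 'x' in name else 16
    for row in v.reshape(-1,n): print(name,row.tolist())
```

```text
+x [73, 60, 53, 52, 55, 60, 59, 61, 134, 150, 147, 148, 150, 151, 153]
+x [74, 63, 61, 51, 53, 61, 63, 62, 146, 157, 157, 157, 157, 156, 156]
+x [70, 58, 60, 50, 53, 60, 59, 62, 124, 151, 151, 157, 162, 165, 164]
-x [114, 88, 27, 50, 53, 53, 66, 83, 87, 139, 139, 140, 139, 139, 140]
-x [114, 97, 32, 49, 53, 50, 95, 71, 68, 76, 117, 116, 117, 118, 118]
+y [61, 60, 59, 58, 60, 59, 65, 115, 84, 84, 84, 91, 85, 82, 82, 79]
+y [42, 51, 52, 51, 48, 62, 57, 94, 71, 72, 89, 116, 116, 120, 124, 128]
-y [117, 119, 112, 57, 52, 54, 55, 61, 94, 129, 104, 89, 81, 81, 71, 72]
-y [119, 119, 100, 44, 40, 43, 49, 65, 117, 125, 128, 130, 130, 132, 135, 136]
```

The lid lies flat, knob up, centred on the mat to about 1 mm. The ball stands on the green side and nothing else has moved.

```bash
python3 -c "
from h import *
print(r.job_done())"
```

```text
the job is handed in; nothing more can be done
None
```

The job is handed in: the lever is in the green notch, and the lid is off and lies flat, knob up, within about 1 mm of the mat's centre. Nothing else looked disturbed in the last pictures. It took about 23 s of the 58 s allowed, and no verdict came back.

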